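# Seat the sanding-jig carrier on its three-point base and lock it

### The arm

A 7-joint arm with a two-finger parallel gripper is mounted at the origin on the work surface. World frame = base frame: x ahead of the robot, y to its left, z up, the work surface at z = 0. Lengths are in m, angles in rad, forces in N, time in s.
With the tool pointing down it reaches from about 0.425 to 0.925 m from the base axis. Payload 6.8 kg.
Tool frame: the origin (TCP) lies midway between the tips of the shut fingers; the grasp point (between the pads) lies 19 mm behind it; x points along the fingers, y is the direction in which the jaws open and shut, and the axes are right-handed (so a half turn about x gives the same grasp; the last joint's range is limited). The gripper opens to 85 mm and grips with 20 to 120 N. Pads are 22 mm wide; open, the fingers measure 114 mm over their backs; the gripper's body (76 mm by 85 mm) begins 54 mm behind the grasp point. The pads swing forward as they close: fully open they stand 13 mm farther back than shut.
Start: joints at [1.046, 0.477, 0.022, 1.555, -0.011, 1.109, -0.083], TCP at [0.273, -0.617, 0.231] pointing down, gripper open.
Joint ranges: [-2.96, 2.96], [-0.34, 2.1], [-1.41, 1.46], [0.24, 2.44], [-1.37, 4.51], [0.17, 1.92], [-2.96, 2.96]. Speed limits (rad/s): [2.39, 2.39, 3.14, 3.14, 3.14, 3.14, 3.14].

### API

Orientations are given as a rotation vector (axis times angle).
In Python, from bench import r gives the robot as it stands.
- The arm moves only by the tool carry_out, never from a script. Its argument "targets" is one flat list of numbers, 7 for each row, row after row: the finger opening in m, from 0 to 0.0854, then the shift along the tool's x, y, z in m, then the turn, a rotation vector about the tool's x, y, z in units of 5 degrees (1.0 is 5 degrees). A call has 1 to 12 rows; each row is the pose to reach, as a shift and turn from the pose measured when the call began, along the tool's axes at that moment; what a row does not reach only later rows make up. A row lasts 1/8 s, in which the tool goes at most 62.5 mm and 10.7 degrees, less where a joint would pass 70% of its speed; a pose out of reach is approached as far as the arm can. A call with a gripper value outside its range is refused whole. The fingers move at their own pace and stop on an object; "squeeze" is the grip in N (left out, the last holds). Time passes only in rows, so rows that repeat a pose let the fingers close. It gives the time, the measured TCP pose, the force and the opening at its end, in the units of the state.
- r.get_obs(): the state, without advancing time (a new reading comes with each control period).
- r.grab_frame(name): name is "side" or "top" or "wrist"; returns the picture (384x512x3 uint8, blue, green, red); there is no depth.
- r.camera_info(name): a dict with "fx", "fy", "cx", "cy" (pixels), "D" ([k1, k2, p1, p2, k3] as OpenCV has them; the pictures are not rectified), "xyz" and "orientation" of the camera in the world. Camera axes: x right, y up, looking along -z (the intrinsics and any distortion apply to the point x, -y, -z); pixel columns grow to the right and rows downward; lengths in m; the calibration is good to about 2 mm. A picture is of the moment at which its call begins: read the wrist's pose just before it. camera_info takes no time and is no camera call; for the wrist camera it gives the pose at the moment of the call.
- r.hand_in(): hands the job in, once; it reports no verdict.
The state is a dict: "clock": time; "joints": joint angles; "qvel": joint speeds; "tau": joint torques, N m; "tcp_pos": TCP position; "orientation": TCP orientation; "contact_force": force on the tool from outside, world axes, zero at the start; "moment": the same for the moment, N m; "grip_width": finger opening in m.
Only numpy, scipy, OpenCV 4.12 (cv2) and the standard library are available. Lean on these libraries where they do the work, as an engineer would, in place of code of your own. Each camera call takes 0.05 s, during which the arm holds its last target. There are 200 camera calls.

### The job

Pick up the plywood jig carrier by its wooden grip bar and settle it on the jig base so that its three ball feet sit fully home in their seats (the ball under the red dot in the cone, the next one in the groove, the single one on the flat pad), then let go and swing the steel keeper by its black pin all the way in over the carrier's edge. The seat bar is not exactly in its nominal place and the balls do not slide home by themselves, so find the seats by feel; go gently, never loading the seats with more than about 30 N, and leave the other things on the bench where they are.

Things in the scene. Friction and masses are not known exactly. Their poses are not given: they have to be found in the camera images.
- carrier_grip (a point): Centre of the dark wood grip bar on the loose plywood carrier. Bar 60 mm long (carrier y), 26 wide (x), 44 high (22 mm below to 22 above this point). Its underside is the top of the plate. Axes: carrier x across the bar towards the single ball, z up. Cone ball's centre at carrier (-40, +50, -41) mm from here, groove ball (-40, -50, -41), flat ball (60, 0, -41).
- carrier: The same carrier and axes; origin 50 mm under the grip centre, level with the lowest points of the balls. Plate 145 (x) x 140 (y) x 12 mm, centre at x = 7.5 mm, top at z = 28; two orange stops 8 mm high at (35, +-45) mm. Starts standing level on the bench on its balls. 0.4 to 0.6 kg. A grip of about 45 N holds it best; in the jaws it creeps or swivels if the balls are pushed with over about 3 N.
- ball_cone (a point): Centre of the 18 mm steel ball foot for the cone seat; a red dot on top of the plate marks it.
- ball_groove (a point): Centre of the 18 mm steel ball foot for the groove seat.
- ball_flat (a point): Centre of the single 18 mm steel ball foot, for the flat pad.
- base: Jig base fixed to the bench, grey slab 16 mm thick, x -85 to 150 mm, y +-85 mm from its origin on the bench surface. x points from the seat bar to the keeper, z up. With the seat bar at nominal, the seated carrier's axes equal these and its grip centre is 71 mm above this origin. The aluminium seat bar carries the red cone cup at nominal (-40, 50) mm and the V groove at (-40, -50).
- seat_nominal (a point): Fixed point of the base midway between cone and groove at NOMINAL, base (-40, 0, 19) mm, base axes. The real seat bar (cone and groove together) is clamped up to 7 mm off it in x and up to 5 mm in y, never turned; it differs each time, this reading does not show it, and it stays put while working. Groove runs along y, 46 mm long, open-ended. Cup and groove are 42 mm across outside.
- flat_pad (a point): Centre of the top of the steel flat pad, 48 mm across, base (60, 0) mm, 21 mm above the bench. Cone and groove walls slope 35 degrees, mouth 32 mm across, rim 30 mm above the bench. A ball home in any seat has its lowest point 21 mm and its centre 30 mm above the bench; off centre by d it rests 0.7 d higher and friction holds it there.
- keeper (a joint): Keeper angle, rad, about a vertical post at base (130, 0) mm. 0 = open, arm along base +y; grows anticlockwise seen from above; 1.57 = arm along base -x, over the seated carrier's edge; stop at 1.6. Starts at 0 to 0.25, friction 0.08 N m, stays where left. Arm reaches 61 mm from the post, 22 wide, underside 52 and top 60 mm above the bench; seated plate top at 49 mm.
- keeper_pin (a point): Upright black pin on the keeper for gripping or pushing it: 16 mm diameter, from 60 to 100 mm above the bench, 46 mm from the hinge axis. This point is on its axis, 82 mm above the bench.
- bin: red open parts bin, 100 x 130 x 60 mm, open top. Origin: centre of its underside. Bystander.
- turning: tapered wooden turning of stacked rings, 68 mm across at the foot, 44 mm at the top, 84 mm tall. Origin: centre of its underside. Bystander.
- sander: cork hand sanding block with a wooden grip, 115 x 65 x 40 mm. Origin: centre of its underside. Bystander.
- drill: yellow and black cordless drill standing on its battery, about 230 mm long and 215 mm tall. Origin: centre of the battery's underside. Bystander.

How it is judged:
On the way, in this order (a step that is already met when the one before it is completed fails the run):
1. the carrier is lifted clear of the bench (height (world z) of carrier_grip above 0.085 m), for 0.1 s.
2. the carrier is let go with all three balls home in their seats, the keeper still open (z of ball_cone in the frame of base between 0.028 and 0.0317 m and x of ball_cone in the frame of base between -0.052 and -0.028 m and y of ball_cone in the frame of base between 0.038 and 0.062 m and z of ball_groove in the frame of base between 0.028 and 0.0317 m and x of ball_groove in the frame of base between -0.052 and -0.028 m and y of ball_groove in the frame of base between -0.062 and -0.038 m and z of ball_flat in the frame of base between 0.028 and 0.0317 m and x of ball_flat in the frame of base between 0.048 and 0.072 m and y of ball_flat in the frame of base between -0.012 and 0.012 m and linear speed of carrier below 0.01 m/s and angular speed of carrier below 0.05 rad/s and contact force between the fingers and carrier below 0.1 N and value of joint keeper below 0.8 rad), for 0.3 s.
3. the keeper is swung in over the carrier (value of joint keeper above 1.35 rad), for 0.1 s.
At the end, for the whole second after the job is handed in: All three balls fully home: each ball centre 28 to 31.7 mm above the base's underside (30 nominal) and within 12 mm in x and y of its nominal place on the base; carrier at rest and released; keeper joint over 1.35 rad (z of ball_cone in the frame of base between 0.028 and 0.0317 m and x of ball_cone in the frame of base between -0.052 and -0.028 m and y of ball_cone in the frame of base between 0.038 and 0.062 m and z of ball_groove in the frame of base between 0.028 and 0.0317 m and x of ball_groove in the frame of base between -0.052 and -0.028 m and y of ball_groove in the frame of base between -0.062 and -0.038 m and z of ball_flat in the frame of base between 0.028 and 0.0317 m and x of ball_flat in the frame of base between 0.048 and 0.072 m and y of ball_flat in the frame of base between -0.012 and 0.012 m and linear speed of carrier below 0.01 m/s and angular speed of carrier below 0.05 rad/s and contact force between the fingers and carrier below 0.1 N and value of joint keeper above 1.35 rad); the robot touches nothing.
It fails at once if the carrier and the base (seats, keeper) are pressed together with more than 30 N (contact force between carrier and base above 30 N).
It fails at once if a bystander is moved by more than 20 mm (distance of any of bin, turning, sander, drill from where it was at the start of the episode above 0.02 m).
It also fails if it takes over 67 s, if anything falls off the work surface, if the arm or the gripper's body presses on something with over 40 N, if the wrist force passes 120 N, or if a joint passes its speed limit or range.

## Working session

There is one attempt and no reset: what is moved stays moved. The work goes in short steps, Python scripts to look and compute and a tool call to move; the robot and the scene stay as the last step left them, time stands still between calls to the robot, and variables do not carry over. Pictures are saved under pics/ and viewed, about 8 in all and at most 12, crops included, and the job is handed in when it is done.

Besides the shell and the picture viewer there is one more tool, called after ">>>" by a JSON object that holds its "fn" and its "kwargs", one argument or row to a line. carry_out: Moves the arm, as the interface text tells. Its arguments: {"type":"object","properties":{"targets":{"type":"array","items":{"type":"number"}},"squeeze":{"type":"number"}},"required":["targets"]}

```bash
ls; mkdir -p pics
python3 - <<'E'
from bench import r
import cv2, numpy as np
o=r.get_obs(); print({k:np.round(v,4).tolist() for k,v in o.items()})
for n in("top","side","wrist"):
    c=r.camera_info(n); print(n,{k:np.round(v,4).tolist() if not isinstance(v,str) else v for k,v in c.items()})
    cv2.imwrite(f"pics/{n}0.png",r.grab_frame(n))
E
```

```text
pics
{'clock': 0.0, 'joints': [1.0459, 0.4778, 0.0223, 1.5565, -0.0115, 1.1093, -0.0831], 'qvel': [-0.0002, 0.0001, -0.0028, -0.0004, 0.0003, 0.0002, -0.0001], 'tau': [0.0002, -59.6447, 1.6078, -28.1194, 0.0124, 0.0093, 0.0], 'tcp_pos': [0.273, -0.6167, 0.2303], 'orientation': [1.9918, 0.4232, -1.9929], 'contact_force': [0.6596, -0.4962, -1.0784], 'moment': [0.0007, 0.0259, -0.0296], 'grip_width': 0.0851}
top {'fx': 411.2686, 'fy': 411.2686, 'cx': 259.9536, 'cy': 190.6853, 'D': [-0.0543, 0.0, 0.0, 0.0, 0.0], 'xyz': [0.4153, 0.0136, 1.3289], 'orientation': [0.1125, -0.1091, -1.5632]}
side {'fx': 364.7664, 'fy': 364.7664, 'cx': 263.789, 'cy': 192.9475, 'D': [-0.0831, 0.0, 0.0, 0.0, 0.0], 'xyz': [-0.1322, 0.7197, 0.8876], 'orientation': [0.4533, -1.0358, -2.1313]}
wrist {'fx': 335.8261, 'fy': 335.8261, 'cx': 258.2467, 'cy': 197.7847, 'D': [-0.0183, 0.0, 0.0, 0.0, 0.0], 'xyz': [0.3408, -0.5869, 0.3741], 'orientation': [-0.2565, 0.1674, -1.1447]}
```

View pics/top0.png

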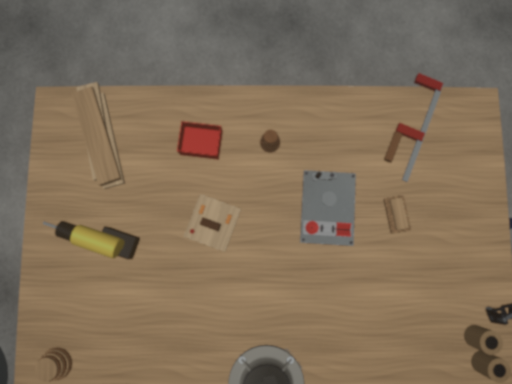

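View pics/side0.png

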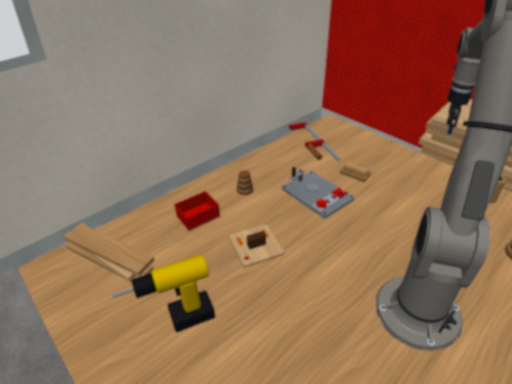

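The top view shows the carrier at about (212,222), with its red dot at (193,231) and bar at (210,224). The jig base is at (328,208): cone cup (312,228), groove (343,229), keeper pin about (318,176). The bystanders stand clear of both. Next I'll measure these.

```bash
cat > h.py <<'E'
from bench import r
import cv2, numpy as np
from scipy.spatial.transform import Rotation as R
def cam(n):
    c=r.camera_info(n); return c,cv2.__name__ and np.array([[c['fx'],0,c['cx']],[0,c['fy'],c['cy']],[0,0,1]])
def cast(c,px,z):
    K=np.array([[c['fx'],0,c['cx']],[0,c['fy'],c['cy']],[0,0,1]])
    u=cv2.undistortPoints(np.array(px,float).reshape(-1,1,2),K,np.array(c['D'],float))[:,0]
    d=R.from_rotvec(c['orientation']).apply(np.c_[u[:,0],-u[:,1],-np.ones(len(u))])
    p=np.array(c['xyz']); return p+d*((np.asarray(z,float)-p[2])/d[:,2]).reshape(-1,1)
def blobs(mask,amin=8):
    n,l,s,ce=cv2.connectedComponentsWithStats(mask.astype(np.uint8))
    return [(int(s[i,4]),np.round(ce[i],1).tolist(),l==i) for i in range(1,n) if s[i,4]>=amin]
def hsv(im): return cv2.cvtColor(im,cv2.COLOR_BGR2HSV).astype(int)
def Rdown(yaw_jaw):  # tool x down, tool y (jaws) at world heading yaw
    x=np.array([0,0,-1.]); y=np.array([np.cos(yaw_jaw),np.sin(yaw_jaw),0]); return R.from_matrix(np.c_[x,y,np.cross(x,y)])
def move(p,Rt,o=None):  # shift in tool axes, turn in 5deg units
    o=o or r.get_obs(); Rc=R.from_rotvec(o['orientation'])
    return np.round(Rc.inv().apply(np.array(p)-o['tcp_pos']),4),np.round((Rc.inv()*Rt).as_rotvec()/np.radians(5),3)
E
python3 - <<'E'
from h import *
im=cv2.imread('pics/top0.png'); c=r.camera_info('top'); H=hsv(im); h,s,v=H[...,0],H[...,1],H[...,2]
red=((h<6)|(h>174))&(s>150)&(v>60)
for a,ce,m in blobs(red): print('red',a,ce,cast(c,ce,0.03)[0].round(4))
org=(h>=6)&(h<16)&(s>150)&(v>150)
for a,ce,m in blobs(org): print('org',a,ce,cast(c,ce,0.036)[0].round(4))
roi=np.zeros(h.shape,bool); roi[190:255,180:245]=1
for a,ce,m in blobs((v<90)&roi): 
    print('bar',a,ce,cast(c,ce,0.07)[0].round(4),cv2.minAreaRect(np.argwhere(m)[:,::-1].astype(np.float32)))
roi[:]=0; roi[160:255,290:365]=1
for a,ce,m in blobs((s<60)&(v>70)&roi,200): 
    rc=cv2.minAreaRect(np.argwhere(m)[:,::-1].astype(np.float32)); P=cast(c,cv2.boxPoints(rc),0.016)
    print('slab',a,rc,P.round(4).tolist(),P.mean(0).round(4), np.linalg.norm(np.diff(P,axis=0),axis=1).round(3))
for a,ce,m in blobs((v<60)&roi,3): print('dark',a,ce,cast(c,ce,0.1)[0].round(4))
E
```

```text
red 195 [428.2, 82.0] [ 0.9712 -0.5463  0.03  ]
red 1197 [199.6, 139.8] [0.7663 0.2141 0.03  ]
red 206 [409.4, 131.7] [ 0.7978 -0.4727  0.03  ]
red 87 [311.6, 227.1] [ 0.4847 -0.1466  0.03  ]
red 125 [343.2, 228.9] [ 0.4794 -0.2464  0.03  ]
bar 113 [210.3, 224.0] [0.4906 0.1682 0.07  ] ((210.1999969482422, 223.90000915527344), (18.657434463500977, 6.008327484130859), 18.43494987487793)
slab 3493 ((327.9751281738281, 207.52264404296875), (53.463226318359375, 73.34546661376953), 2.726310968399048) [[0.4354, -0.1094, 0.016], [0.6718, -0.1227, 0.016], [0.6643, -0.2967, 0.016], [0.4278, -0.2791, 0.016]] [ 0.5498 -0.202   0.016 ] [0.237 0.174 0.237]
dark 8 [318.1, 174.8] [ 0.6396 -0.1597  0.1   ]
```

Run:
```python
from h import *
o=r.get_obs(); Rt=R.from_rotvec(o['orientation']); print(Rt.as_matrix().round(3))
c=r.camera_info('wrist'); Rc=R.from_rotvec(c['orientation'])
off=Rt.inv().apply(np.array(c['xyz'])-o['tcp_pos']); rel=Rt.inv()*Rc
print('cam off in tool',off.round(4)); print('cam look axis in tool',rel.apply([0,0,-1]).round(3),'cam x in tool',rel.apply([1,0,0]).round(3))
for name,yaw in(('base',np.radians(-3.4)),):
  for k in(0,np.pi):
    T=Rdown(yaw+k); ax=T.apply(rel.apply([0,0,-1])); co=T.apply(off)
    # TCP at z .22, look axis hits base point at z 0.03
    z=0.22; cz=z+co[2]; t=(0.03-cz)/ax[2]; p=np.array([0.53,-0.2])-co[:2]-t*ax[:2]
    print(k,p.round(3),move([*p,z],T))
```

```text
[[-0.001  0.405 -0.914]
 [ 0.001 -0.914 -0.405]
 [-1.    -0.001  0.   ]]
cam off in tool [-1.437e-01 -1.000e-04 -7.400e-02]
cam look axis in tool [0.958 0.001 0.286] cam x in tool [-0.001  1.    -0.001]
0 [ 0.531 -0.175] (array([ 0.0109, -0.2998, -0.415 ]), array([-1.2544e+01, -8.0000e-03,  1.5000e-02]))
3.141592653589793 [ 0.529 -0.225] (array([ 0.0109, -0.2544, -0.3924]), array([2.3456e+01, 1.7000e-02, 9.0000e-03]))
```

>>> {"fn": "carry_out", "kwargs": {
  "targets": [0.085,0.011,-0.3,-0.415,-12.544,0,0,0.085,0.011,-0.3,-0.415,-12.544,0,0,0.085,0.011,-0.3,-0.415,-12.544,0,0,0.085,0.011,-0.3,-0.415,-12.544,0,0,0.085,0.011,-0.3,-0.415,-12.544,0,0,0.085,0.011,-0.3,-0.415,-12.544,0,0,0.085,0.011,-0.3,-0.415,-12.544,0,0,0.085,0.011,-0.3,-0.415,-12.544,0,0,0.085,0.011,-0.3,-0.415,-12.544,0,0,0.085,0.011,-0.3,-0.415,-12.544,0,0,0.085,0.011,-0.3,-0.415,-12.544,0,0]
}}

```text
clock: 1.52
tcp_pos: [0.5301, -0.1766, 0.2196]
orientation: [1.254, 1.181, -1.256]
contact_force: [0.3, -1.2, 0.3]
grip_width: 0.0848
```

Run:
```python
from h import *
import pickle
o=r.get_obs(); c=r.camera_info('wrist'); im=r.grab_frame('wrist'); cv2.imwrite('pics/w1.png',im); pickle.dump((o,c),open('w1.pkl','wb'))
print(o['tcp_pos'].round(4) if hasattr(o['tcp_pos'],'round') else o['tcp_pos'],o['qvel'],o['joints'])
```

```text
[ 0.5301 -0.1766  0.2196] [ 0.01151752 -0.00263696  0.00308706 -0.00093787 -0.00212908 -0.00048485
 -0.0012709 ] [ 0.52720657  0.32788758 -0.3907622   1.8270624   0.14459562  1.01624058
  0.01647058]
```

View pics/w1.png

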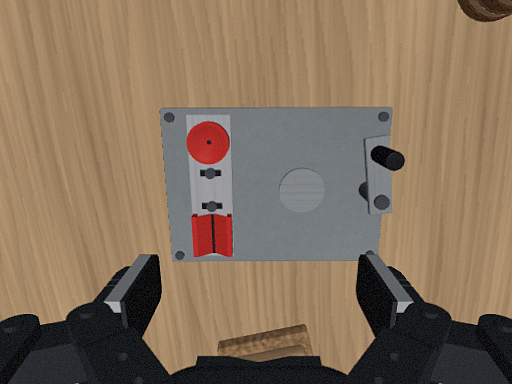

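The wrist view shows the base. The slab corners are near (161,108), (392,107), (380,261) and (173,262), the cone cup at (208,142), the groove at (212,235), the flat pad at (302,190) and the keeper pin top at (396,160). The keeper is close to open. Next I'll measure these accurately.

Run:
```python
from h import *
import pickle
o,c=pickle.load(open('w1.pkl','rb')); im=cv2.imread('pics/w1.png'); H=hsv(im); h,s,v=H[...,0],H[...,1],H[...,2]
slab=(s<70)&(v>80); wood=~slab
# edge points (first slab pixel run) -> z 16 mm
def run(line): # first index with 4 consecutive True
    k=np.convolve(line.astype(int),np.ones(4,int),'valid'); i=np.flatnonzero(k==4); return i[0] if len(i) else None
top=[(x,run(slab[90:140,x])+90-.5) for x in range(185,370,3)]
left=[(run(slab[y,140:190])+140-.5,y) for y in range(118,250,3)]
right=[(410-run(slab[y,360:411][::-1])+.5,y) for y in list(range(112,135,2))+list(range(215,246,2))]
bot=[(x,275-run(slab[240:276,x][::-1])+.5) for x in range(195,345,3)]
F={}
for n,p in dict(top=top,left=left,right=right,bot=bot).items():
    P=cast(c,p,0.016)[:,:2]; 
    for _ in range(2):
        l=cv2.fitLine(P.astype(np.float32),cv2.DIST_HUBER,0,.001,.001).ravel(); nrm=np.array([-l[1],l[0]]); d=(P-l[2:])@nrm; P=P[abs(d)<.0015]
    F[n]=l; print(n,len(P),'heading',np.degrees(np.arctan2(l[1],l[0])).round(2),'rms',d.std().round(5))
def inter(a,b):
    A=np.c_[F[a][:2],-F[b][:2]]; t=np.linalg.solve(A,F[b][2:]-F[a][2:]); return F[a][2:]+t[0]*F[a][:2]
C=[inter('top','left'),inter('top','right'),inter('bot','right'),inter('bot','left')]
print(np.round(C,4).tolist(),[np.linalg.norm(C[i]-C[(i+1)%4]).round(4) for i in range(4)])
ctr=np.mean(C,0); ux=(C[1]-C[0]+C[2]-C[3]); uy=C[0]-C[3]+C[1]-C[2]; 
ang=np.arctan2(ux[1],ux[0]); ang2=np.arctan2(-uy[0],uy[1]); yaw=(ang+ang2)/2; print('yaw',np.degrees([ang,ang2,yaw]).round(2))
B=np.array([[np.cos(yaw),-np.sin(yaw)],[np.sin(yaw),np.cos(yaw)]]); org=ctr-B@[.0325,0]; print('origin',org.round(4))
tob=lambda P:((P[:,:2]-org)@B*1e3).round(1)
red=((h<8)|(h>172))&(s>130)&(v>60); roi=np.zeros(red.shape,bool); roi[105:270,170:250]=1
for a,ce,m in blobs(red&roi,60):
    cnt=np.argwhere(m)[:,::-1]; hull=cv2.convexHull(cnt.astype(np.float32))[:,0]
    P=cast(c,hull,0.030)[:,:2]; e=cv2.minEnclosingCircle(P.astype(np.float32)); rc=cv2.minAreaRect((P*1000).astype(np.float32))
    print('red',a,ce,'circ',tob(np.array([e[0]])),round(e[1]*1e3,1),'rect',tob(np.array([rc[0]])/1e3),np.round(rc[1],1),rc[2])
roi[:]=0; roi[140:175,365:410]=1
for a,ce,m in blobs((v<45)&roi,20): 
    cnt=np.argwhere(m)[:,::-1]; print('pin',a,ce,cv2.minAreaRect(cnt.astype(np.float32)))
far=[397,160]; P=cast(c,[far],0.1); print('pin top',P.round(4),tob(P)); 
pd=cast(c,[(302,190)],.021); print('pad',tob(pd))
```

```text
top 62 heading -3.42 rms 0.00035
left 44 heading 86.67 rms 0.00031
right 27 heading 86.82 rms 0.00034
bot 50 heading -3.48 rms 2e-05
[[0.435699999332428, -0.10599999874830246], [0.669700026512146, -0.11999999731779099], [0.6603000164031982, -0.28999999165534973], [0.42579999566078186, -0.27570000290870667]] [np.float32(0.2344), np.float32(0.1702), np.float32(0.2349), np.float32(0.17)]
yaw [-3.45 -3.26 -3.35]
origin [ 0.5154 -0.196 ]
red 1406 [207.4, 142.4] circ [[-35.6  51.2]] 21.3 rect [[-36.   50.9]] [40.4 41.7] 86.41936492919922
red 794 [201.8, 234.5] circ [[-46.2 -47.9]] 26.3 rect [[-46.1 -47.9]] [48.7 21.4] 86.62711334228516
red 706 [222.7, 234.5] circ [[-23.8 -48. ]] 25.8 rect [[-24. -48.]] [48.6 19. ] 86.52702331542969
pin 546 [387.3, 157.6] ((387.3999938964844, 157.1999969482422), (33.98823547363281, 18.782970428466797), 26.56505012512207)
pin top [[ 0.6428 -0.1574  0.1   ]] [[124.9  46. ]]
pad [[60.7 -0.2]]
```

>>> {"fn": "carry_out", "kwargs": {
  "targets": [0.085,0,-0.053,-0.364,3.3,0,0,0.085,0,-0.053,-0.364,3.3,0,0,0.085,0,-0.053,-0.364,3.3,0,0,0.085,0,-0.053,-0.364,3.3,0,0,0.085,0,-0.053,-0.364,3.3,0,0,0.085,0,-0.053,-0.364,3.3,0,0,0.085,0,-0.053,-0.364,3.3,0,0,0.085,0,-0.053,-0.364,3.3,0,0]
}}

```text
clock: 2.58
tcp_pos: [0.5004, 0.188, 0.2197]
orientation: [1.463, 1.022, -1.466]
contact_force: [0.9, -0.3, 0.6]
grip_width: 0.0847
```

Run:
```python
from h import *
import pickle
o=r.get_obs(); c=r.camera_info('wrist'); im=r.grab_frame('wrist'); cv2.imwrite('pics/w2.png',im); pickle.dump((o,c),open('w2.pkl','wb'))
```

```text
(no output)
```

View pics/w2.png

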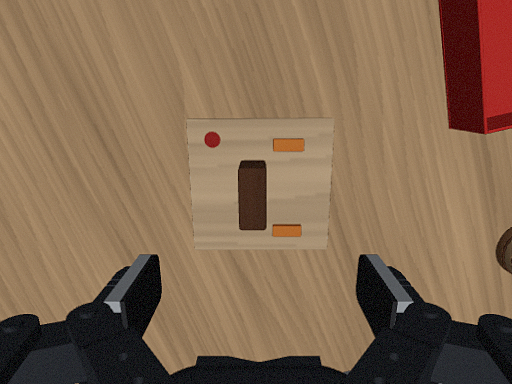

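The carrier is near the image centre, with plate corners (187,118), (333,118), (327,249) and (194,249), red dot (212,139), stops (289,145) and (287,231), and bar (252,195).

Run:
```python
from h import *
import pickle
o,c=pickle.load(open('w2.pkl','rb')); im=cv2.imread('pics/w2.png'); H=hsv(im); h,s,v=H[...,0],H[...,1],H[...,2]
roi=np.zeros(h.shape,bool); roi[105:262,175:345]=1
g={}
for a,ce,m in blobs(((h<6)|(h>174))&(s>150)&(v>100)&roi,40): g['red']=cast(c,ce,.028)[0]; print('red',a,ce,g['red'].round(4))
for a,ce,m in blobs((h>=6)&(h<18)&(s>180)&(v>140)&roi,40): print('org',a,ce,cast(c,ce,.036)[0].round(4))
for a,ce,m in blobs((v<75)&roi,200):
    cnt=np.argwhere(m)[:,::-1]; print('bar',a,cnt.min(0),cnt.max(0))
    for y in (172,185,198,211,224):
        x=np.flatnonzero(m[y]); p=cast(c,[(x[0]-.5,y),(x[-1]+.5,y)],.072); print(y,x[0],x[-1],p.mean(0).round(4),np.linalg.norm(p[0]-p[1]).round(4))
# plate edges by gradient
G=cv2.GaussianBlur(cv2.cvtColor(im,cv2.COLOR_BGR2GRAY),(3,3),0).astype(float)
gx=abs(cv2.Sobel(G,cv2.CV_64F,1,0)); gy=abs(cv2.Sobel(G,cv2.CV_64F,0,1))
def ex(y,a,b): return (a+np.argmax(gx[y,a:b]),y)
def ey(x,a,b): return (x,a+np.argmax(gy[a:b,x]))
E={'left':[ex(y,178,202) for y in range(126,242,3)],'right':[ex(y,320,342) for y in range(126,242,3)],'top':[ey(x,110,126) for x in range(195,326,3)],'bot':[ey(x,240,257) for x in range(202,320,3)]}
F={}
for n,p in E.items():
    P=cast(c,p,.028)[:,:2]
    for k in(1,.003,.0015):
        l=cv2.fitLine(P.astype(np.float32),cv2.DIST_HUBER,0,.001,.001).ravel(); d=(P-l[2:])@[-l[1],l[0]]; P=P[abs(d)<k]
    F[n]=l; print(n,len(P),np.degrees(np.arctan2(l[1],l[0])).round(2),d.std().round(5))
def inter(a,b):
    t=np.linalg.solve(np.c_[F[a][:2],-F[b][:2]],F[b][2:]-F[a][2:]); return F[a][2:]+t[0]*F[a][:2]
C=[inter('top','left'),inter('top','right'),inter('bot','right'),inter('bot','left')]
print(np.round(C,4).tolist(),[np.linalg.norm(C[i]-C[(i+1)%4]).round(4) for i in range(4)])
ux=(C[1]-C[0]+C[2]-C[3]); uy=C[0]-C[3]+C[1]-C[2]; a=np.arctan2(ux[1],ux[0]);b=np.arctan2(-uy[0],uy[1]); yaw=(a+b)/2
B=np.array([[np.cos(yaw),-np.sin(yaw)],[np.sin(yaw),np.cos(yaw)]]); grip=np.mean(C,0)-B@[.0075,0]
print('yaw',np.degrees([a,b,yaw]).round(2),'grip',grip.round(4),'red in carrier mm',((g['red'][:2]-grip)@B*1e3).round(1))
```

```text
red 190 [211.8, 139.2] [0.4697 0.2353 0.028 ]
org 344 [288.3, 144.5] [0.5389 0.2055 0.036 ]
org 275 [286.4, 230.5] [0.5083 0.121  0.036 ]
bar 1834 [238 161] [265 229]
172 238 265 [0.4993 0.1994 0.072 ] 0.0248
185 238 265 [0.4951 0.1882 0.072 ] 0.0251
198 239 265 [0.4913 0.1767 0.072 ] 0.0245
211 239 265 [0.4869 0.165  0.072 ] 0.0247
224 239 265 [0.4825 0.1531 0.072 ] 0.025
left 36 70.3 0.00059
right 37 70.21 0.00043
top 42 -20.17 0.00052
bot 39 -20.14 1e-05
[[0.45339998602867126, 0.2621999979019165], [0.5885000228881836, 0.2125999927520752], [0.5415999889373779, 0.08209999650716782], [0.4066999852657318, 0.1316000074148178]] [np.float32(0.1439), np.float32(0.1386), np.float32(0.1437), np.float32(0.1387)]
yaw [-20.15 -19.75 -19.95] grip [0.4905 0.1747] red in carrier mm [-40.2  49.9]
```

Run:
```python
from h import *
T=Rdown(np.radians(-20.0)); o=r.get_obs()
print(move([.4907,.1748,.10],T)); print(move([.4907,.1748,.034],T))
```

```text
(array([ 0.1197, -0.0047,  0.0151]), array([-0.057,  0.016,  0.015]))
(array([ 0.1857, -0.0046,  0.015 ]), array([-0.057,  0.016,  0.015]))
```

>>> {"fn": "carry_out", "kwargs": {
  "targets": [0.085,0.06,-0.0046,0.015,-0.057,0.016,0.015,0.085,0.12,-0.0046,0.015,-0.057,0.016,0.015,0.085,0.12,-0.0046,0.015,-0.057,0.016,0.015,0.085,0.155,-0.0046,0.015,-0.057,0.016,0.015,0.085,0.18,-0.0046,0.015,-0.057,0.016,0.015,0.085,0.1855,-0.0046,0.015,-0.057,0.016,0.015,0.085,0.1855,-0.0046,0.015,-0.057,0.016,0.015,0.085,0.1855,-0.0046,0.015,-0.057,0.016,0.015,0.085,0.1855,-0.0046,0.015,-0.057,0.016,0.015],
  "squeeze": 45
}}

```text
clock: 3.75
tcp_pos: [0.4914, 0.1749, 0.0353]
orientation: [1.463, 1.023, -1.46]
contact_force: [0.3, 0.6, -0.1]
grip_width: 0.0852
```

Run:
```python
from h import *
T=Rdown(np.radians(-20.0)); print(move([.4907,.1748,.034],T),r.get_obs()['contact_force'])
```

```text
(array([ 0.0013, -0.0007,  0.0004]), array([-0.002, -0.012, -0.017])) [ 0.34053034  0.56714974 -0.10336509]
```

>>> {"fn": "carry_out", "kwargs": {
  "targets": [0.015,0.001,-0.0007,0.0004,0,0,0,0.015,0.001,-0.0007,0.0004,0,0,0,0.015,0.001,-0.0007,0.0004,0,0,0,0.015,0.001,-0.0007,0.0004,0,0,0,0.015,0.001,-0.0007,0.0004,0,0,0,0.015,0.001,-0.0007,0.0004,0,0,0,0.015,0.001,-0.0007,0.0004,0,0,0,0.015,0.001,-0.0007,0.0004,0,0,0],
  "squeeze": 45
}}

```text
clock: 4.75
tcp_pos: [0.4908, 0.175, 0.0344]
orientation: [1.463, 1.023, -1.46]
contact_force: [-0.4, 1.0, 3.4]
grip_width: 0.0255
```

Run:
```python
from h import *
o=r.get_obs(); print(o['tcp_pos'],o['contact_force'],o['moment'],o['grip_width'],o['orientation'])
T=R.from_rotvec(o['orientation']); print(T.as_matrix().round(4), np.degrees(np.arctan2(T.as_matrix()[1,1],T.as_matrix()[0,1])))
```

```text
[0.4907524  0.17499864 0.03436804] [-0.44616953  0.97698337  3.4490502 ] [ 0.18239315  0.14844898 -0.10526729] 0.025481436990124808 [ 1.46325667  1.0227704  -1.4596436 ]
[[ 2.000e-03  9.397e-01 -3.421e-01]
 [ 7.000e-04 -3.421e-01 -9.397e-01]
 [-1.000e+00  1.600e-03 -1.400e-03]] -20.004799480299198
```

>>> {"fn": "carry_out", "kwargs": {
  "targets": [0.015,-0.01,0,0,0,0,0,0.015,-0.03,0,0,0,0,0,0.015,-0.06,0,0,0,0,0,0.015,-0.085,0,0,0,0,0,0.015,-0.085,0,0,0,0,0,0.015,-0.085,0,0,0,0,0]
}}

```text
clock: 5.5
tcp_pos: [0.4897, 0.1742, 0.1183]
orientation: [1.461, 1.023, -1.462]
contact_force: [-0.8, -0.1, -5.6]
grip_width: 0.0255
```

Run:
```python
from h import *
o=r.get_obs(); print(o['tcp_pos'],o['contact_force'],o['moment'],o['grip_width'])
T=Rdown(np.radians(-3.35)); print(move([.5198,-.1953,.118],T))
```

```text
[0.48965494 0.17416183 0.11825534] [-0.75857775 -0.06978604 -5.60643002] [0.03847243 0.04286227 0.04273703] 0.02553795980860365
(array([0.0004, 0.1548, 0.3368]), array([-3.333e+00,  4.000e-03, -2.000e-03]))
```

>>> {"fn": "carry_out", "kwargs": {
  "targets": [0.015,0,0.009,0.02,-0.2,0,0,0.015,0,0.027,0.06,-0.6,0,0,0.015,0,0.05,0.11,-1.1,0,0,0.015,0,0.074,0.16,-1.6,0,0,0.015,0,0.097,0.21,-2.1,0,0,0.015,0,0.12,0.26,-2.6,0,0,0.015,0,0.138,0.3,-3.0,0,0,0.015,0,0.15,0.325,-3.2,0,0,0.015,0,0.1548,0.3368,-3.333,0,0,0.015,0,0.1548,0.3368,-3.333,0,0,0.015,0,0.1548,0.3368,-3.333,0,0]
}}

```text
clock: 6.88
tcp_pos: [0.5197, -0.1932, 0.1181]
orientation: [1.251, 1.183, -1.251]
contact_force: [0.1, 0.1, -5.8]
grip_width: 0.0255
```

Run:
```python
from h import *
import pickle
o=r.get_obs(); c=r.camera_info('wrist'); im=r.grab_frame('wrist'); cv2.imwrite('pics/w3.png',im); pickle.dump((o,c),open('w3.pkl','wb'))
print(o['tcp_pos'],o['contact_force'],o['moment'],o['grip_width'])
T=Rdown(np.radians(-3.35)); print(move([.5198,-.1953,.065],T))
```

```text
[ 0.51971968 -0.19318923  0.11806193] [ 0.09241403  0.14586241 -5.7722363 ] [ 0.04006867 -0.0094861  -0.0070744 ] 0.025476703162841837
(array([0.0532, 0.0001, 0.0021]), array([ 0.028, -0.006,  0.004]))
```

View pics/w3.png

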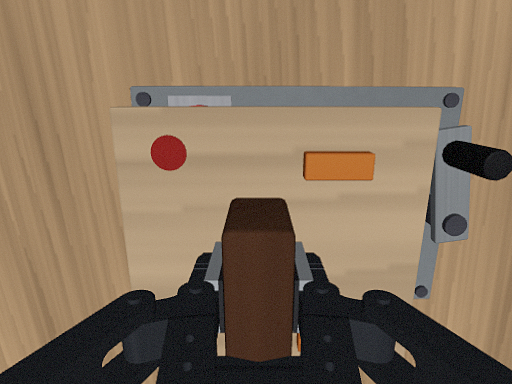

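The carrier is level in the hand above the base. The red dot is at about (169,153), and the keeper pin is clear to the right. I'll check the in-hand offset from the red dot and one stop.

Run:
```python
from h import *
import pickle
o,c=pickle.load(open('w3.pkl','rb')); im=cv2.imread('pics/w3.png'); H=hsv(im); h,s,v=H[...,0],H[...,1],H[...,2]
T=R.from_rotvec(o['orientation']).as_matrix(); yaw=np.arctan2(T[1,1],T[0,1]); B=np.array([[np.cos(yaw),-np.sin(yaw)],[np.sin(yaw),np.cos(yaw)]])
zt=o['tcp_pos'][2]+.0156-.022; roi=np.zeros(h.shape,bool); roi[112:200,120:400]=1
P={}
for a,ce,m in blobs(((h<6)|(h>174))&(s>150)&(v>80)&roi,200): P['red']=p=cast(c,ce,zt)[0]; print('red',a,ce,((p[:2]-o['tcp_pos'][:2])@B*1e3).round(1))
for a,ce,m in blobs((h>=6)&(h<18)&(s>180)&(v>120)&roi,200):
    q=np.argwhere(m)[:,::-1]; print('org',a,ce,q.min(0),q.max(0))
    y1=q[:,1].max(); top=cast(c,[ce],zt+.008)[0]; print(((top[:2]-o['tcp_pos'][:2])@B*1e3).round(1))
```

```text
red 975 [168.0, 152.4] [-39.2  49.7]
org 1781 [339.1, 166.1] [305 153] [374 179]
[36.1 45.1]
```

>>> {"fn": "carry_out", "kwargs": {
  "targets": [0.015,0.015,-0.0004,0.002,0.028,0,0,0.015,0.03,-0.0008,0.002,0.028,0,0,0.015,0.045,-0.0008,0.002,0.028,0,0,0.015,0.054,-0.0008,0.002,0.028,0,0,0.015,0.057,-0.0008,0.002,0.028,0,0,0.015,0.057,-0.0008,0.002,0.028,0,0,0.015,0.057,-0.0008,0.002,0.028,0,0]
}}

```text
clock: 7.8
tcp_pos: [0.5194, -0.1953, 0.0617]
orientation: [1.253, 1.181, -1.251]
contact_force: [-0.7, 0.1, -5.2]
grip_width: 0.0255
```

```bash
cat >> h.py <<'E'
def st(goal=(.5189,-.1953)):
    o=r.get_obs(); T=R.from_rotvec(o['orientation']).as_matrix(); p=o['tcp_pos']; yaw=np.radians(-3.35)
    B=np.array([[np.cos(yaw),-np.sin(yaw)],[np.sin(yaw),np.cos(yaw)]])
    print('t',round(o['clock'],2),'base xy mm',((p[:2]-np.array(goal))@B*1e3).round(2),'z over home mm',round((p[2]-.0554)*1e3,2),
     'F base',(o['contact_force'][:2]@B).round(2),o['contact_force'][2].round(2),'M base',(o['moment'][:2]@B).round(3),o['moment'][2].round(3),
     'yaw',np.degrees(np.arctan2(T[1,1],T[0,1])).round(2),'tilt',np.degrees(T[2,1:]).round(2),'w',o['grip_width'].round(4))
E
python3 - <<'E'
from h import *
for _ in range(1): st()
T=Rdown(np.radians(-3.35)); print(move([.5189,-.1953,.0554],T))
E
```

```text
Traceback (most recent call last):
  File "h.py", line 25, in st
    'yaw',np.degrees(np.arctan2(T[1,1],T[0,1])).round(2),'tilt',np.degrees(T[2,1:]).round(2),'w',o['grip_width'].round(4))
                                                                                                 ^^^^^^^^^^^^^^^^^^^^^
AttributeError: 'float' object has no attribute 'round'
```

```bash
sed -i "s/o\['grip_width'\].round(4))/round(o['grip_width'],4))/" h.py
python3 - <<'E'
from h import *
st()
T=Rdown(np.radians(-3.35)); print(move([.5189,-.1953,.0554],T))
E
```

```text
t 7.8 base xy mm [0.47 0.08] z over home mm 6.32 F base [-0.73  0.01] -5.21 M base [-0.007 -0.006] -0.009 yaw -3.35 tilt [ 0.04 -0.02] w 0.0255
(array([ 0.0063, -0.0005,  0.0001]), array([-0.   , -0.004, -0.007]))
```

>>> {"fn": "carry_out", "kwargs": {
  "targets": [0.015,0.001,-0.0005,0,0,0,0,0.015,0.002,-0.0005,0,0,0,0,0.015,0.003,-0.0005,0,0,0,0,0.015,0.004,-0.0005,0,0,0,0,0.015,0.004,-0.0005,0,0,0,0]
}}

```text
clock: 8.43
tcp_pos: [0.5188, -0.1952, 0.0576]
orientation: [1.253, 1.181, -1.252]
contact_force: [-0.2, -0.9, -4.5]
grip_width: 0.0259
```

```bash
python3 -c "
from h import *
st()"
```

```text
t 8.43 base xy mm [-0.11  0.08] z over home mm 2.21 F base [-0.19 -0.89] -4.51 M base [0.016 0.027] 0.006 yaw -3.35 tilt [ 0.03 -0.02] w 0.0259
```

>>> {"fn": "carry_out", "kwargs": {
  "targets": [0.015,0.0005,0,0,0,0,0,0.015,0.001,0,0,0,0,0,0.015,0.001,0,0,0,0,0]
}}

```text
clock: 8.8
tcp_pos: [0.5188, -0.1952, 0.0566]
orientation: [1.253, 1.181, -1.252]
contact_force: [-0.1, -0.0, -5.3]
grip_width: 0.0256
```

```bash
python3 -c "
from h import *
st()"
```

```text
t 8.8 base xy mm [-0.13  0.07] z over home mm 1.15 F base [-0.11 -0.04] -5.3 M base [-0.056  0.1  ] 0.003 yaw -3.35 tilt [ 0.02 -0.02] w 0.0256
```

>>> {"fn": "carry_out", "kwargs": {
  "targets": [0.015,0.0005,0,0,0,0,0,0.015,0.0005,0,0,0,0,0,0.015,0.0005,0,0,0,0,0]
}}

```text
clock: 9.18
tcp_pos: [0.5188, -0.1952, 0.056]
orientation: [1.253, 1.181, -1.252]
contact_force: [-0.1, -0.2, -5.4]
grip_width: 0.0255
```

```bash
python3 -c "
from h import *
st()"
```

```text
t 9.18 base xy mm [-0.15  0.09] z over home mm 0.65 F base [-0.13 -0.2 ] -5.39 M base [ 0.005 -0.01 ] 0.004 yaw -3.35 tilt [ 0.02 -0.02] w 0.0255
```

>>> {"fn": "carry_out", "kwargs": {
  "targets": [0.015,0.0004,0,0,0,0,0,0.015,0.0004,0,0,0,0,0,0.015,0.0004,0,0,0,0,0]
}}

```text
clock: 9.55
tcp_pos: [0.5188, -0.1952, 0.0557]
orientation: [1.253, 1.181, -1.252]
contact_force: [0.1, -0.7, -5.9]
grip_width: 0.0257
```

```bash
python3 -c "
from h import *
st()"
```

```text
t 9.55 base xy mm [-0.11  0.07] z over home mm 0.28 F base [ 0.09 -0.66] -5.91 M base [-0.048  0.014] 0.001 yaw -3.35 tilt [ 0.02 -0.02] w 0.0257
```

>>> {"fn": "carry_out", "kwargs": {
  "targets": [0.015,0.0004,0,0,0,0,0,0.015,0.0004,0,0,0,0,0,0.015,0.0004,0,0,0,0,0]
}}

```text
clock: 9.93
tcp_pos: [0.5189, -0.1953, 0.0555]
orientation: [1.253, 1.181, -1.252]
contact_force: [-1.8, -0.1, 0.3]
grip_width: 0.0252
```

```bash
python3 -c "
from h import *
st()"
```

```text
t 9.93 base xy mm [-0.04  0.02] z over home mm 0.14 F base [-1.82 -0.2 ] 0.34 M base [0.056 0.481] 0.024 yaw -3.36 tilt [ 0.03 -0.01] w 0.0252
```

>>> {"fn": "carry_out", "kwargs": {
  "targets": [0.015,0.0,-0.0004,0,0,0,0,0.015,0.0,-0.0006,0,0,0,0,0.015,0.0002,-0.0006,0,0,0,0,0.015,0.0002,-0.0006,0,0,0,0]
}}

```text
clock: 10.42
tcp_pos: [0.5187, -0.1952, 0.0555]
orientation: [1.253, 1.18, -1.251]
contact_force: [0.7, -0.1, -1.8]
grip_width: 0.0256
```

```bash
python3 -c "
from h import *
st()"
```

```text
t 10.43 base xy mm [-0.24  0.07] z over home mm 0.11 F base [ 0.67 -0.01] -1.75 M base [ 0.1   -0.026] -0.055 yaw -3.35 tilt [ 0.07 -0.01] w 0.0256
```

>>> {"fn": "carry_out", "kwargs": {
  "targets": [0.015,0.0003,0,0,0,0,0,0.015,0.0003,0,0,0,0,0]
}}

```text
clock: 10.68
tcp_pos: [0.5187, -0.1953, 0.0554]
orientation: [1.253, 1.18, -1.251]
contact_force: [0.3, 0.9, 2.8]
grip_width: 0.0253
```

```bash
python3 -c "
from h import *
st()"
```

```text
t 10.68 base xy mm [-0.21  0.03] z over home mm 0.04 F base [0.29 0.96] 2.83 M base [0.175 0.296] -0.063 yaw -3.36 tilt [ 0.08 -0.  ] w 0.0253
```

>>> {"fn": "carry_out", "kwargs": {
  "targets": [0.045,0,0,0,0,0,0,0.045,0,0,0,0,0,0,0.045,0,0,0,0,0,0,0.045,0,0,0,0,0,0,0.045,0,0,0,0,0,0]
}}

```text
clock: 11.3
tcp_pos: [0.5187, -0.1952, 0.0554]
orientation: [1.253, 1.18, -1.251]
contact_force: [0.3, 0.2, 0.0]
grip_width: 0.0452
```

```bash
python3 -c "
from h import *
st()"
```

```text
t 11.3 base xy mm [-0.21  0.06] z over home mm 0.02 F base [0.31 0.25] 0.01 M base [-0.048  0.036] -0.017 yaw -3.35 tilt [ 0.08 -0.  ] w 0.0452
```

>>> {"fn": "carry_out", "kwargs": {
  "targets": [0.06,-0.01,0,0,0,0,0,0.06,-0.04,0,0,0,0,0,0.08,-0.09,0,0,0,0,0,0.085,-0.15,0,-0.01,0,0,0,0.085,-0.165,0.01,-0.02,0,0,0,0.085,-0.165,0.01,-0.02,0,0,0,0.085,-0.165,0.01,-0.02,0,0,0]
}}

```text
clock: 12.18
tcp_pos: [0.5283, -0.1761, 0.2187]
orientation: [1.252, 1.183, -1.253]
contact_force: [-0.3, 0.6, -0.1]
grip_width: 0.0853
```

Run:
```python
from h import *
import pickle
o=r.get_obs(); c=r.camera_info('wrist'); im=r.grab_frame('wrist'); cv2.imwrite('pics/w4.png',im); pickle.dump((o,c),open('w4.pkl','wb')); print(o['tcp_pos'])
```

```text
[ 0.52829162 -0.17605587  0.2186547 ]
```

View pics/w4.png

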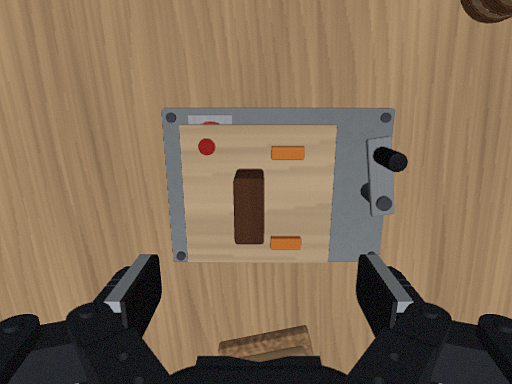

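The carrier is on the seats, with red dot (207,147), stops (288,153) and (286,243), and the plate square to the base. The keeper is still open, with its pin top near (397,162). I'll check the pose numerically.

Run:
```python
from h import *
import pickle
o,c=pickle.load(open('w4.pkl','rb')); im=cv2.imread('pics/w4.png'); H=hsv(im); h,s,v=H[...,0],H[...,1],H[...,2]
yaw=np.radians(-3.35); B=np.array([[np.cos(yaw),-np.sin(yaw)],[np.sin(yaw),np.cos(yaw)]]); org=np.array([.5154,-.196]); tob=lambda P:((P[:,:2]-org)@B*1e3).round(1)
roi=np.zeros(h.shape,bool); roi[126:262,185:330]=1
for a,ce,m in blobs(((h<6)|(h>174))&(s>150)&(v>80)&roi,60): print('red',a,ce,tob(cast(c,[ce],.049)))
for a,ce,m in blobs((h>=6)&(h<18)&(s>180)&(v>120)&roi,60): print('org',a,ce,tob(cast(c,[ce],.057)))
G=cv2.GaussianBlur(s.astype(np.float32),(3,3),0).astype(float)
gx=abs(cv2.Sobel(G,cv2.CV_64F,1,0)); gy=abs(cv2.Sobel(G,cv2.CV_64F,0,1))
E={'left':[(173+np.argmax(gx[y,173:195]),y) for y in range(132,250,3)],'right':[(322+np.argmax(gx[y,322:345]),y) for y in range(132,250,3)],'top':[(x,119+np.argmax(gy[119:133,x])) for x in range(238,330,3)]}
for n,p in E.items():
    P=cast(c,p,.049)[:,:2]
    for k in(1,.003,.0015):
        l=cv2.fitLine(P.astype(np.float32),cv2.DIST_HUBER,0,.001,.001).ravel(); d=(P-l[2:])@[-l[1],l[0]]; P=P[abs(d)<k]
    print(n,len(P),'heading',np.degrees(np.arctan2(l[1],l[0])).round(2),'mid',tob(l[None,2:]))
pt=cast(c,[(397,161)],.1)
pin=tob(pt)[0]; print('pin',pin,'theta',np.arctan2(130-pin[0],pin[1]))
J=Rdown(yaw+np.pi/4)
for th in(.10,.4,.7,1.0,1.3,1.6,1.65):
    b=np.array([130-46*np.sin(th),46*np.cos(th)])/1e3; w=org+B@b
    print(th,w.round(4))
th=.10; w=org+B@(np.array([130-46*np.sin(th),46*np.cos(th)])/1e3)
print(move([*w,.13],J),move([*w,.068],J))
```

```text
red 215 [206.2, 146.4] [[-35.8  50.4]]
org 400 [287.5, 153.0] [[39.4 45.5]]
org 315 [285.0, 243.0] [[ 39.3 -43.8]]
left 40 heading 86.75 mid [[-60.1   6.7]]
right 40 heading 86.77 mid [[84.3  6.8]]
top 31 heading -3.27 mid [[37.8 70.9]]
pin [122.6  46.2] theta 0.15882409554626956
0.1 [ 0.6433 -0.1576]
0.4 [ 0.6298 -0.1603]
0.7 [ 0.6177 -0.1667]
1.0 [ 0.608  -0.1765]
1.3 [ 0.6016 -0.1887]
1.6 [ 0.5992 -0.2023]
1.65 [ 0.5992 -0.2046]
(array([ 0.0882,  0.114 , -0.0252]), array([-9.006, -0.018,  0.022])) (array([ 0.1502,  0.1142, -0.0252]), array([-9.006, -0.018,  0.022]))
```

>>> {"fn": "carry_out", "kwargs": {
  "targets": [0.085,0.02,0.05,-0.012,-2,0,0,0.085,0.04,0.1,-0.02,-4,0,0,0.085,0.06,0.113,-0.0252,-6,0,0,0.085,0.07,0.113,-0.0252,-8,0,0,0.085,0.088,0.113,-0.0252,-9,0,0,0.085,0.088,0.113,-0.0252,-9,0,0,0.085,0.088,0.113,-0.0252,-9,0,0,0.085,0.12,0.113,-0.0252,-9,0,0,0.085,0.15,0.113,-0.0252,-9,0,0,0.085,0.15,0.113,-0.0252,-9,0,0,0.085,0.15,0.113,-0.0252,-9,0,0]
}}

```text
clock: 13.6
tcp_pos: [0.6431, -0.1575, 0.0697]
orientation: [0.66, 1.469, -0.66]
contact_force: [-0.4, 0.5, -1.1]
grip_width: 0.085
```

>>> {"fn": "carry_out", "kwargs": {
  "targets": [0.032,0,0,0,0,0,0,0.032,0,0,0,0,0,0,0.032,0,0,0,0,0,0,0.032,0,0,0,0,0,0],
  "squeeze": 20
}}

```text
clock: 14.1
tcp_pos: [0.6431, -0.1575, 0.0699]
orientation: [0.66, 1.469, -0.66]
contact_force: [-1.0, -0.8, -0.3]
grip_width: 0.0321
```

Run:
```python
from h import *
o=r.get_obs(); print(o['tcp_pos'],o['contact_force'],o['grip_width'])
im=r.grab_frame('wrist'); cv2.imwrite('pics/w5.png',im)
yaw=np.radians(-3.35); B=np.array([[np.cos(yaw),-np.sin(yaw)],[np.sin(yaw),np.cos(yaw)]]); org=np.array([.5154,-.196]); J=Rdown(yaw+np.pi/4)
print('base',(o['tcp_pos'][:2]-org)@B*1e3)
for th in(.15,.3,.45,.6,.75,.9,1.05,1.2,1.35,1.5,1.6,1.7):
    w=org+B@(np.array([130-46*np.sin(th),46*np.cos(th)])/1e3); print(th,*move([*w,.068],J))
```

```text
[ 0.64306503 -0.15754885  0.06988206] [-0.96280299 -0.823803   -0.26695764] 0.03214264319741602
base [125.19997432  45.84557964]
0.15 [ 0.0018 -0.0017 -0.0012] [-0.012 -0.007 -0.001]
0.3 [ 0.0018 -0.0076 -0.0049] [-0.012 -0.007 -0.001]
0.45 [ 0.0018 -0.0139 -0.0076] [-0.012 -0.007 -0.001]
0.6 [ 0.0018 -0.0206 -0.0094] [-0.012 -0.007 -0.001]
0.75 [ 0.0018 -0.0274 -0.0101] [-0.012 -0.007 -0.001]
0.9 [ 0.0018 -0.0343 -0.0098] [-0.012 -0.007 -0.001]
1.05 [ 0.0018 -0.0411 -0.0085] [-0.012 -0.007 -0.001]
1.2 [ 0.0018 -0.0476 -0.0062] [-0.012 -0.007 -0.001]
1.35 [ 0.0018 -0.0536 -0.003 ] [-0.012 -0.007 -0.001]
1.5 [ 0.0018 -0.0592  0.0011] [-0.012 -0.007 -0.001]
1.6 [ 0.0018 -0.0625  0.0043] [-0.012 -0.007 -0.001]
1.7 [ 0.0018 -0.0655  0.0078] [-0.012 -0.007 -0.001]
```

View pics/w5.png

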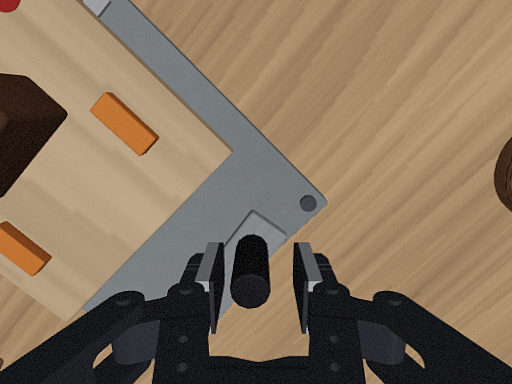

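>>> {"fn": "carry_out", "kwargs": {
  "targets": [0.02,0,-0.0017,-0.0012,0,0,0,0.02,0,-0.0017,-0.0012,0,0,0,0.02,0,-0.0076,-0.0049,0,0,0,0.02,0,-0.0139,-0.0076,0,0,0,0.02,0,-0.0206,-0.0094,0,0,0,0.02,0,-0.0274,-0.0101,0,0,0,0.02,0,-0.0343,-0.0098,0,0,0,0.02,0,-0.0411,-0.0085,0,0,0,0.02,0,-0.0476,-0.0062,0,0,0,0.02,0,-0.0536,-0.003,0,0,0,0.02,0,-0.0592,0.0011,0,0,0,0.02,0,-0.0592,0.0011,0,0,0]
}}

```text
clock: 15.65
tcp_pos: [0.5991, -0.1997, 0.0696]
orientation: [0.66, 1.468, -0.663]
contact_force: [-0.0, 0.1, -0.8]
grip_width: 0.0202
```

Run:
```python
from h import *
o=r.get_obs(); print(o['tcp_pos'],o['contact_force'],o['grip_width'])
yaw=np.radians(-3.35); B=np.array([[np.cos(yaw),-np.sin(yaw)],[np.sin(yaw),np.cos(yaw)]]); org=np.array([.5154,-.196]); J=Rdown(yaw+np.pi/4)
b=(o['tcp_pos'][:2]-org)@B*1e3; print('base',b,np.arctan2(130-b[0],b[1]))
for th in(1.55,1.6,1.65,1.7):
    w=org+B@(np.array([130-46*np.sin(th),46*np.cos(th)])/1e3); print(th,*move([*w,.07],J))
```

```text
[ 0.59907288 -0.19971522  0.06964273] [-0.02345214  0.13311416 -0.75362415] 0.02016101972228276
base [83.74699923  1.18057396] 1.54527760021995
1.55 [-0.0004  0.      0.0003] [-0.034  0.002  0.016]
1.6 [-0.0004 -0.0016  0.002 ] [-0.034  0.002  0.016]
1.65 [-0.0004 -0.0031  0.0037] [-0.034  0.002  0.016]
1.7 [-0.0003 -0.0046  0.0055] [-0.034  0.002  0.016]
```

Now I'll push the last bit toward the stop in small steps.

>>> {"fn": "carry_out", "kwargs": {
  "targets": [0.02,0,-0.0016,0.002,0,0,0,0.02,0,-0.0031,0.0037,0,0,0,0.02,0,-0.0031,0.0037,0,0,0]
}}

```text
clock: 16.02
tcp_pos: [0.5993, -0.205, 0.0696]
orientation: [0.66, 1.468, -0.663]
contact_force: [0.6, 1.3, -0.4]
grip_width: 0.0201
```

Run:
```python
from h import *
import pickle
o=r.get_obs(); print(o['tcp_pos'],o['contact_force'],o['grip_width'])
```

```text
[ 0.59927491 -0.20499173  0.06964971] [ 0.57665665  1.28082394 -0.41304805] 0.020086143878491534
```

>>> {"fn": "carry_out", "kwargs": {
  "targets": [0.045,0,0.001,0,0,0,0,0.045,0,0.001,0,0,0,0,0.045,0,0.001,0,0,0,0,0.045,-0.03,0.001,0,0,0,0,0.045,-0.08,0.001,0,0,0,0,0.045,-0.13,0.001,0,4.5,0,0,0.085,-0.15,-0.03,0.04,6.5,0,0,0.085,-0.15,-0.065,0.03,9,0,0,0.085,-0.15,-0.065,0.03,9,0,0,0.085,-0.15,-0.065,0.03,9,0,0]
}}

```text
clock: 17.27
tcp_pos: [0.5703, -0.2705, 0.22]
orientation: [1.253, 1.178, -1.256]
contact_force: [0.1, 0.5, 0.3]
grip_width: 0.0852
```

Run:
```python
from h import *
import pickle
o=r.get_obs(); c=r.camera_info('wrist'); im=r.grab_frame('wrist'); cv2.imwrite('pics/w6.png',im); pickle.dump((o,c),open('w6.pkl','wb')); print(o['tcp_pos'],o['contact_force'])
```

```text
[ 0.57030986 -0.27047425  0.21999086] [0.13054213 0.4759126  0.32865885]
```

View pics/w6.png

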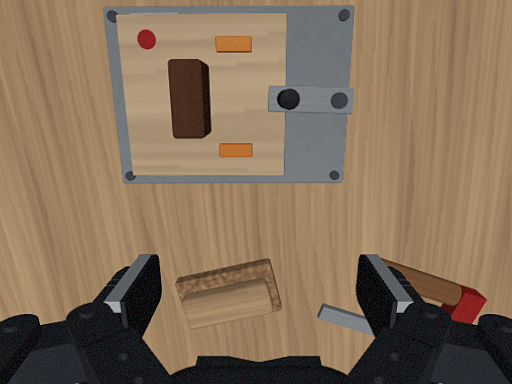

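The keeper arm lies along base -x over the carrier's edge, with the pin at (288,99) and the post at (340,100). I'll run one numeric check of the carrier and keeper, then hand in.

Run:
```python
from h import *
import pickle
o,c=pickle.load(open('w6.pkl','rb')); im=cv2.imread('pics/w6.png'); H=hsv(im); h,s,v=H[...,0],H[...,1],H[...,2]
yaw=np.radians(-3.35); B=np.array([[np.cos(yaw),-np.sin(yaw)],[np.sin(yaw),np.cos(yaw)]]); org=np.array([.5154,-.196]); tob=lambda P:((P[:,:2]-org)@B*1e3).round(1)
roi=np.zeros(h.shape,bool); roi[15:175,120:290]=1
for a,ce,m in blobs(((h<6)|(h>174))&(s>150)&(v>80)&roi,60): print('red',a,ce,tob(cast(c,[ce],.049)))
for a,ce,m in blobs((h>=6)&(h<18)&(s>180)&(v>120)&roi,60): print('org',a,ce,tob(cast(c,[ce],.057)))
p=tob(cast(c,[(288,98)],.1))[0]; q=tob(cast(c,[(340,100)],.06))[0]; print('pin top',p,'post',q,'theta',np.arctan2(130-p[0],p[1]).round(3))
```

```text
red 271 [146.1, 39.0] [[-35.7  50.9]]
org 154 [231.2, 46.9] [[38. 43.]]
org 408 [235.5, 150.0] [[ 39.7 -44.1]]
pin top [83.1  1.6] post [131.8  -0.2] theta 1.537
```

Carrier unmoved and keeper at about 1.54–1.6 rad, so I'm handing in.

```bash
python3 -c "
from h import *
o=r.get_obs(); print(o['clock'],o['contact_force'],o['qvel'].round(4)); print(r.hand_in())"
```

```text
17.325 [ 0.93593133  0.23027096 -0.88317286] [ 0.0014  0.0082 -0.0207 -0.0048  0.0078  0.0008  0.063 ]
the job is handed in; nothing more can be done
None
```

I seated the carrier in the jig, released it, swung the keeper in over its edge, and handed the job in at 17.3 s of the 67 s allowed. No verdict was reported.

- **Seating:** The wrist camera put the seat bar about 4.3 mm off nominal in x and 1.0 mm in y. I lowered the carrier in sub-millimetre steps until first contact, 0.14 mm above home height. I then shifted it slightly to follow the sideways force, and the highest load I read at the end of a move was about 8 N.
- **Carrier check:** At release the tool read 0.04 mm above home, with little sideways force. The final picture put the red dot at (-35.7, 50.9) mm on the base, within 0.2 mm of the measured cone centre at (-35.8, 51.0). I did not probe each ball's height after release, so full seating rests on the tool height and these pictures.
- **Keeper check:** The final picture gives about 1.54 rad, but the push had gone to about the 1.6 rad stop. The difference is within what the camera can resolve, and both are well over 1.35.
- **Disagreements:**
  - One stop read (38.0, 43.0) mm in the last picture against about (39.4, 45.5) before. Its colour patch was much smaller than in the earlier picture (154 pixels against 400), so the centre is probably off. The other stop and the red dot had not moved.
  - The wrist camera showed about 1 mm of sideways bias against the tool, which I corrected for when placing.
- **Bystanders:** I went near none of them and did not re-measure them at the end.

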